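# Pin the bench fence home with its ball-lock pin

### The arm

A 6-joint arm with a two-finger parallel gripper is mounted at the origin on the work surface. World frame = base frame: x ahead of the robot, y to its left, z up, the work surface at z = 0. Lengths are in m, angles in rad, forces in N, time in s.
With the tool pointing down it reaches from about 0.25 to 0.775 m from the base axis. Payload 4 kg.
Tool frame: the origin (TCP) lies at the centre of the arm's flange, where the gripper is bolted on; the fingertips stand 199 mm ahead of it and the grasp point (between the pads) lies 180 mm ahead of it (robot.tcp_to_tips is the z of the fingertips in the tool frame, in m); z points along the fingers, y is the line along which they close (so a half turn about z gives the same grasp; the last joint's range is limited). The gripper opens to 94 mm and grips with 3 to 60 N. Pads are 16 mm wide; open, the fingers measure 119 mm over their backs; the gripper's body (75 mm by 177 mm) begins 78 mm behind the grasp point.
Start: joints at [1.169, 0.087, 1.371, -0, 1.684, -0.103], TCP at [0.162, 0.526, 0.405] pointing down, gripper open.
Joint ranges: [-3.1, 3.1], [-0.76, 2.03], [0.27, 2.55], [-1.08, 4.22], [0.17, 2.65], [-2.57, 2.57]. Speed limits (rad/s): [2.79, 2.79, 3.14, 3.14, 3.14, 3.14].

### API

Orientations are given as [roll, pitch, yaw] about the fixed x, y, z axes, in that order (R = Rz(yaw) Ry(pitch) Rx(roll)).
In Python, from bench import robot gives the robot as it stands.
- The arm moves only by the tool play_rows, never from a script. Its arguments are lists of equal length, an entry for each row: "translation": the shift along the tool's x, y, z scaled (see below), a list of three; "twist": the turn, a rotation vector about the tool's x, y, z scaled (see below), a list of three; "gripper": the opening, from -1 (shut) to 1 (fully open). A call has 1 to 8 rows; each row shifts and turns the commanded pose from where the row before left it, along the tool's axes as they then stand; what a row does not reach is not made up. The controller multiplies each number of a shift by 0.04 m and each number of a turn by 0.1 rad. A row lasts 1/10 s, in which the tool goes at most 50 mm and 8.59 degrees, less where a joint would pass 70% of its speed; a pose out of reach is approached as far as the arm can. A call with a number of a shift or a turn outside -1 to 1 is refused whole. A call with a gripper value outside its range is refused whole. The fingers move at their own pace and stop on an object; the grip force is fixed at half the most. Time passes only in rows, so rows that do not move let the fingers close. It gives the time, the measured TCP pose, the force, the opening and the grip force at its end, in the units of the state.
- robot.get_obs(): the state, without advancing time (a new reading comes with each control period).
- robot.snapshot(name): name is "side" or "top"; returns the picture (420x560x3 uint8, red, green, blue); there is no depth.
- robot.camera_model(name): a dict with "camera_matrix" (3x3 intrinsics, pixels), "rvec" (rotation vector, rad) and "tvec" (3), from world to camera coordinates, as OpenCV has them. Camera axes: x right, y down, z forward; pixel columns grow to the right and rows downward; lengths in m; the calibration is good to about 2 mm. A picture is of the moment at which its call begins. camera_model takes no time and is no camera call.
- robot.close_job(): hands the job in; it is judged then, once.
Trained networks look in the newest picture that a camera, given by its name, has taken for a name from the list of things; names that differ only in an ending like _2 or _b are one class to them, and where a whole thing is asked for, a point or a joint stands for the part that bears it (a point fixed in the world has none). Each returns a list of dicts, best first, with "score" (0 to 1); they miss things now and then, are a little off and sometimes report something else, mostly with a low value. They report only what shows in the picture. A call takes as long as a camera call.
- robot.recognise(name, camera): "centre" ([x, y, z] in m, in world coordinates, good to about 4 mm: the middle of the surface that is visible of it).
- robot.spot_point(name, camera): "centre" ([x, y, z] in m, in world coordinates, good to about 4 mm: a listed point, or the origin of a listed thing).
The state is a dict: "time": time; "joint_positions": joint angles; "qvel": joint speeds; "joint_torque": joint torques, N m; "tool_pos": TCP position; "ee_rot": TCP orientation; "wrist_force": force on the tool from outside, world axes, zero at the start; "wrist_torque": the same for the moment, N m; "width": finger opening in m; "finger_force": force on a finger pad.
Only numpy, scipy, OpenCV 4.12 (cv2) and the standard library are available. Lean on these libraries where they do the work, as an engineer would, in place of code of your own. Each camera call takes 0.05 s, during which the arm holds its last target. There are 200 camera calls.

### The job

Push the wooden fence until its tongue is fully home against the stop inside the grey bracket, then take the ball-lock pin from its wooden stand and put it down through the bracket with its button pressed until the handle sits flush on the bracket. Let go so that the button springs out and the pin is locked; work gently, pushing the fence with no more than 25 N and the pin with no more than 40 N, and leave the jar, the mug and the tray where they are.

Things in the scene. Friction and masses are not known exactly. Their poses are not given: they have to be found in the camera images.
- bracket: Grey steel bracket fixed to the bench: base plate 110 x 120 x 6 mm, two level ears (80 x 76 mm) one above the other between two side cheeks. Origin on the bench under the hole axis, z up, x the way the tongue slides home (away from the fence). Upper ear 54 to 66 mm above the bench, lower ear 30 to 40 mm, an 18 mm round hole through each on the z axis; open space below.
- bracket_hole (a point): Centre of the mouth of the bracket's upper hole, on its upper face, 66 mm above the bench.
- fence: Upright wooden board 18 mm thick, 120 mm wide, 4 to 62 mm above the bench, across the bracket's x axis on its -x side. Clamped to a flat aluminium tongue that slides stiffly (about 4 N) along bracket x between the ears; starts 25 to 50 mm short of home. Axes are the bracket's; origin on the bench, 108 mm along +x from the fence's outer face. Pushing it with over 25 N damages it.
- fence_push (a point): Centre of the fence's outer face, 33 mm above the bench: push here along bracket +x. At home a solid stop halts the tongue (resistance rises sharply) and its 18 mm hole lines up with the ears'. The clamp setting differs by up to 18 mm either way each time, so at home this point is 90 to 126 mm from the hole axis: home is found by feel, not from the pose.
- stand: Dark wooden block 80 x 80 x 62 mm fixed to the bench, origin at the centre of its underside, with a 25 mm hole down the middle in which the pin stands. It and the jar may be on either side of the bracket.
- pin_grip (a point): Middle of the ball-lock pin's round ribbed handle (30 mm diameter, 40 mm tall), on its axis 20 mm above the handle's underside; z along the pin, up to the button. Pin mass about 0.2 kg. It stands in the stand's hole, the handle resting on the block's top.
- pin_seat (a point): Centre of the handle's underside, to sit flush on the bracket. Below it a 16 mm shank, 57.5 mm long, chamfered tip. Four balls stick out 3 mm from the shank 37.5 to 43.5 mm below this point; while out they cannot pass an 18 mm hole: lowered into the upper hole the pin rests on them and stands with this point 43.5 mm above the hole's mouth. Seated, the balls lie below the lower ear.
- pin_top (a point): Centre of the upper face of the push button, 18 mm diameter, on top of the handle: 47 mm above the handle's underside when out, 42 mm when fully in.
- pin_button (a joint): How far the button is pressed, m: 0 out (balls out), 0.005 fully in (balls in; they clear the holes from about 0.0035). Spring up to 6 N; up to about 15 N while the balls carry the push. Pressing with shut fingers on the standing pin draws the balls in and pushes it down in one go; over 40 N of pin on bracket is damage. Balls caught inside a hole keep the button in.
- jar: Bystander: white jar with a steel cap, 68 mm diameter, 85 mm tall, on the bench. Leave it alone.
- mug: Bystander: blue mug, 80 mm diameter, 90 mm tall, on the bench beyond the bracket, to one side. Leave it alone.
- tray: Bystander: empty plywood tray 110 x 150 x 40 mm on the bench beyond the bracket, to one side. Leave it alone.

How it is judged:
By the outcome, as a careful person would: the job done as asked, in the order asked, and still so for the second after the job is handed in, with the robot touching nothing.
It also fails if it takes over 72 s, if anything falls off the work surface, if the arm or the gripper's body presses on something with over 40 N, if the wrist force passes 120 N, or if a joint passes its speed limit or range.

## Working session

There is one attempt and no reset: what is moved stays moved. The work goes in short steps, Python scripts to look and compute and a tool call to move; the robot and the scene stay as the last step left them, time stands still between calls to the robot, and variables do not carry over. Pictures are saved under pics/ and viewed, at most 10 in all, crops included, and the job is handed in when it is done.

Besides the shell and the picture viewer there is one more tool, called after "Call:" in YAML: its name, and indented under it one key for each argument. play_rows: Moves the arm, as the interface text tells. Its arguments: {"type":"object","properties":{"translation":{"type":"array","items":{"type":"array","items":{"type":"number","minimum":-1,"maximum":1}}},"twist":{"type":"array","items":{"type":"array","items":{"type":"number","minimum":-1,"maximum":1}}},"gripper":{"type":"array","items":{"type":"number"}}},"required":["translation","twist","gripper"]}

```bash
mkdir -p pics; ls; python3 - <<'E'
from bench import robot
import cv2
for c in("top","side"):
    im=robot.snapshot(c); cv2.imwrite(f"pics/{c}0.png",im[:,:,::-1])
    m=robot.camera_model(c)
    R=cv2.Rodrigues(m["rvec"])[0]; print(c,"cam at",-R.T@m["tvec"],m["camera_matrix"][0][0])
    for n in("bracket","fence","stand","jar","mug","tray","bracket_hole","fence_push","pin_grip","pin_seat","pin_top"):
        print(c,n,[(d["centre"],d["score"]) for d in robot.spot_point(n,c)[:2]])
o=robot.get_obs(); print(o)
E
```

```text
pics
top cam at [0.53420694 0.00650064 1.0903111 ] 419.039872202746
top bracket [([0.6344, -0.0044, 0.0044], 0.74)]
top fence [([0.535, 0.2514, 0.1098], 0.57)]
top stand [([0.5407, 0.2488, -0.0004], 0.66)]
top jar [([0.47, -0.2648, -0.0006], 0.56)]
top mug [([0.7869, 0.2101, 0.0035], 0.92), ([0.5365, 0.2461, -0.0008], 0.38)]
top tray [([0.7686, -0.2577, -0.0015], 0.98)]
top bracket_hole [([0.6374, -0.0015, 0.0646], 0.77)]
top fence_push [([0.4993, 0.025, 0.0362], 0.7), ([0.5369, 0.2486, 0.0615], 0.51)]
top pin_grip [([0.5406, 0.2509, 0.0848], 0.71)]
top pin_seat [([0.5354, 0.2481, 0.061], 0.63)]
top pin_top [([0.5354, 0.2505, 0.1132], 0.62), ([0.7894, 0.2082, 0.0042], 0.37)]
side cam at [0.4019581  0.7686764  0.82944955] 474.61771709425693
side bracket [([0.633, 0.0011, 0.0036], 0.77)]
side fence []
side stand [([0.5347, 0.2482, -0.001], 0.75)]
side jar [([0.4729, -0.2631, 0.0017], 0.55)]
side mug [([0.7901, 0.2101, -0.0001], 0.73)]
side tray [([0.7654, -0.2545, 0.0016], 0.77), ([0.5374, 0.2528, 0.0803], 0.58)]
side bracket_hole [([0.6361, 0.0007, 0.0703], 0.76), ([0.6356, 0.0001, -0
[... 237 characters left out ...]
, 0.42)]
{'time': 1.2, 'joint_positions': array([ 1.16890763e+00,  8.72119277e-02,  1.37067181e+00,  4.32541504e-05,
        1.68358162e+00, -1.03090236e-01]), 'qvel': array([ 0.00029709,  0.00122428,  0.00023701, -0.00066955, -0.00183483,
        0.00038403]), 'joint_torque': array([ 1.93270251e-03, -3.40020669e+01, -3.02613616e+01,  7.20289559e-02,
        2.32782058e-02,  1.59833814e-05]), 'tool_pos': array([0.16190241, 0.52564323, 0.40471367]), 'ee_rot': array([ 3.14146161e+00, -2.96505478e-05,  2.84279906e+00]), 'wrist_force': array([-0.42610478,  0.13819385,  0.17207972]), 'wrist_torque': array([-0.00486456, -0.03438749, -0.00793957]), 'finger_force': 0.0, 'width': 0.09391358840243637}
```

View pics/top0.png

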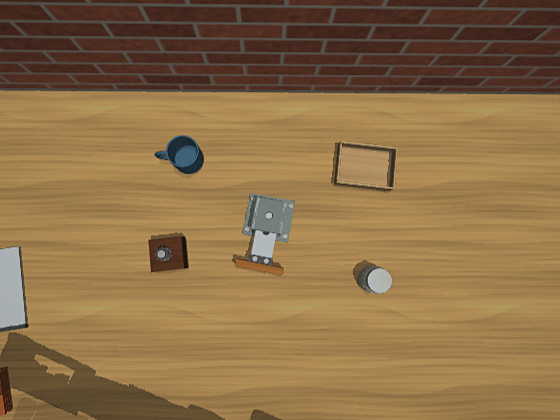

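View pics/side0.png

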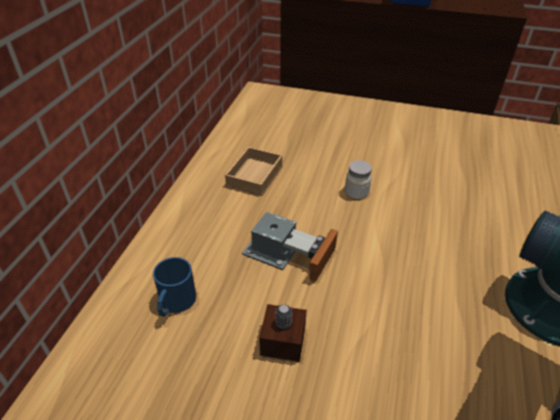

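The top view shows the bracket hole near (268,215), the fence bar from (234,263) to (283,270) and the pin near (164,254). The side view agrees. I'll refine these positions on an enlarged crop.

```bash
cat > h.py <<'E'
from bench import robot
import cv2, numpy as np
def ray(c,uv,z):
    m=robot.camera_model(c); R=cv2.Rodrigues(np.array(m["rvec"],float))[0]; t=np.array(m["tvec"]).ravel()
    C=-R.T@t; d=R.T@np.linalg.inv(m["camera_matrix"])@np.array([uv[0],uv[1],1.]); return C+d*(z-C[2])/d[2]
def proj(c,P):
    m=robot.camera_model(c); return cv2.projectPoints(np.array([P],float),np.array(m["rvec"],float),np.array(m["tvec"],float),np.array(m["camera_matrix"]),None)[0].ravel()
def best(n,c,N=6):
    """median of N detections"""
    P=[]
    for _ in range(N):
        robot.snapshot(c); d=robot.spot_point(n,c)
        if d and d[0]["score"]>.4: P.append(d[0]["centre"])
    return np.median(P,0) if P else None
E
python3 - <<'E'
from h import *
im=cv2.imread("pics/top0.png")
a=cv2.resize(im[185:285,225:305],None,fx=6,fy=6,interpolation=cv2.INTER_CUBIC)
b=cv2.resize(im[225:285,140:200],None,fx=5,fy=5,interpolation=cv2.INTER_CUBIC)
o=np.zeros((600,800,3),np.uint8); o[:600,:480]=a; o[:300,490:790]=b
cv2.imwrite("pics/crop.png",o)
s=cv2.imread("pics/side0.png")
hsv=cv2.cvtColor(im,cv2.COLOR_BGR2HSV)
sub=hsv[250:282,228:292]; print(hsv[265,250],hsv[262,240],hsv[290,250])
for n in("bracket_hole","fence_push","pin_grip"):
    print(n,best(n,"top",4),best(n,"side",4))
E
```

```text
[ 14 174 154] [ 14 171 148] [ 18 134 173]
bracket_hole [ 0.63375 -0.0014   0.0649 ] [6.363e-01 1.000e-04 7.290e-02]
fence_push [0.49645 0.02695 0.0352 ] [0.49645 0.0253  0.0343 ]
pin_grip [0.5845  0.12455 0.0736 ] [0.53665 0.25305 0.0796 ]
```

View pics/crop.png

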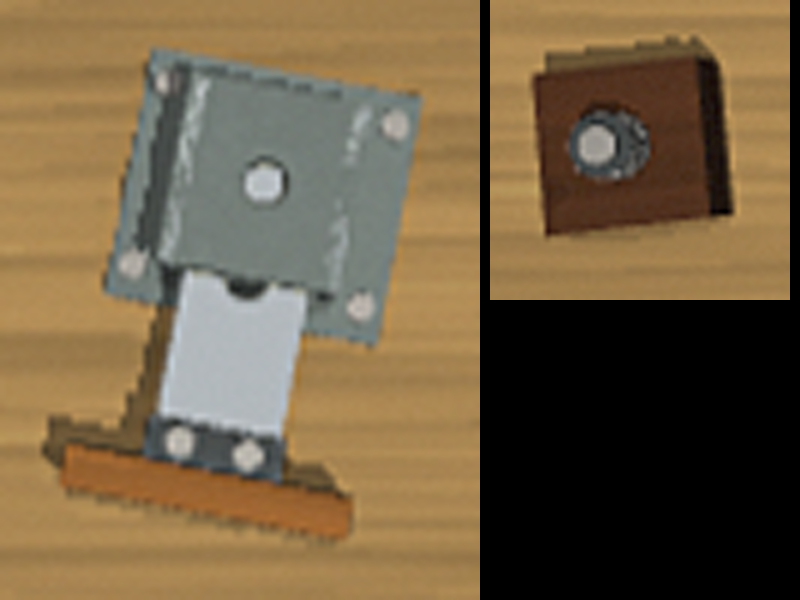

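The enlarged crop shows the hole at (265,184), the fence outer edge from (65,490) to (350,540), the plate corners and the pin button at (598,144). I'll convert these to world positions.

```bash
python3 - <<'E'
from h import *
A=lambda x,y:((x+.5)/6-.5+225,(y+.5)/6-.5+185)
B=lambda x,y:((x-490+.5)/5-.5+140,(y+.5)/5-.5+225)
h=ray("top",A(265,184),.066); print("hole",h)
f1=ray("top",A(62,489),.062); f2=ray("top",A(348,540),.062); print("fence",f1,f2,"len",np.linalg.norm(f1-f2),"mid",(f1+f2)/2)
d=f1-f2; print("yaw fence",np.degrees(np.arctan2(d[1],d[0]))-90)
c=[ray("top",A(*p),.006) for p in((153,50),(422,97),(375,345),(105,293))]
print("base c",np.mean(c,0)); 
for i in range(4):
    e=c[i]-c[(i+1)%4]; print(np.linalg.norm(e),np.degrees(np.arctan2(e[1],e[0])))
print("pin top",ray("top",B(598,144),.109)); print("handle top edge approx seat", [ray("top",B(*p),.062) for p in((535,75),(703,58),(713,217),(548,235))])
im=robot.snapshot("side"); 
print(proj("side",h), proj("side",[.5367,.251,.109]))
E
```

```text
hole [ 6.33570834e-01 -3.91542826e-04  6.60000000e-02]
fence [0.50968976 0.0816637  0.062     ] [ 0.48906232 -0.03421835  0.062     ] len 0.11770361236658704 mid [0.49937604 0.02372267 0.062     ]
yaw fence -10.09314818953905
base c [ 6.34337613e-01 -3.25252288e-04  6.00000000e-03]
0.11886164566530444 80.15196994605643
0.10977857628812504 -10.943959086152223
0.11844136207237438 -100.86385713791944
0.10767150452604239 169.26818043976343
pin top [0.54014957 0.24900993 0.109     ]
handle top edge approx seat [array([0.57389086, 0.29203607, 0.062     ]), array([0.58221312, 0.21079347, 0.062     ]), array([0.50520534, 0.20426572, 0.062     ]), array([0.49666461, 0.28345861, 0.062     ])]
[273.20956789 226.5094677 ] [284.27307874 309.33439624]
```

Call:
play_rows:
  translation:
    - [0,0,0]
    - [-0.57,-0.68,0]
    - [-0.57,-0.68,0]
    - [-0.57,-0.68,0]
    - [-0.57,-0.68,0]
    - [-0.57,-0.68,0]
    - [-0.57,-0.68,0]
    - [-0.57,-0.68,0]
  twist:
    - [0,0,-1]
    - [0,0,-0.19]
    - [0,0,0]
    - [0,0,0]
    - [0,0,0]
    - [0,0,0]
    - [0,0,0]
    - [0,0,0]
  gripper: [-1,-1,-1,-1,-1,-1,-1,-1]

```text
time: 4.45
tool_pos: [0.2846, 0.3081, 0.4049]
ee_rot: [3.141, 0.001, 2.962]
wrist_force: [0.7, 0.1, 0.4]
width: 0.033
finger_force: 0.0
```

Call:
play_rows:
  translation:
    - [-0.57,-0.68,0]
    - [-0.57,-0.68,0]
    - [-0.57,-0.68,0]
    - [-0.57,-0.68,0]
    - [-0.57,-0.68,0]
    - [-0.57,-0.68,0]
    - [-0.57,-0.68,0]
    - [-0.57,-0.68,0]
  twist:
    - [0,0,0]
    - [0,0,0]
    - [0,0,0]
    - [0,0,0]
    - [0,0,0]
    - [0,0,0]
    - [0,0,0]
    - [0,0,0]
  gripper: [-1,-1,-1,-1,-1,-1,-1,-1]

```text
time: 5.25
tool_pos: [0.4252, 0.0613, 0.4049]
ee_rot: [3.141, 0.001, 2.962]
wrist_force: [0.3, -0.7, 0.4]
width: 0.0003
finger_force: 0.0
```

Call:
play_rows:
  translation:
    - [0,0,0.8]
    - [0,0,0.8]
    - [0,0,0.8]
    - [0,0,0.8]
    - [0,0,0.8]
    - [0,0,0.6]
    - [0,0,0]
    - [0,0,0]
  twist:
    - [0,0,0]
    - [0,0,0]
    - [0,0,0]
    - [0,0,0]
    - [0,0,0]
    - [0,0,0]
    - [0,0,0]
    - [0,0,0]
  gripper: [-1,-1,-1,-1,-1,-1,-1,-1]

```text
time: 6.05
tool_pos: [0.425, 0.0627, 0.2211]
ee_rot: [3.142, -0.0, 2.962]
wrist_force: [0.4, -0.2, 0.5]
width: 0.0005
finger_force: 0.0
```

Call:
play_rows:
  translation:
    - [-0.3,-0.31,0]
    - [-0.3,-0.31,0]
    - [-0.4,0,0]
    - [-0.3,0,0]
    - [0,0,0]
  twist:
    - [0,0,0]
    - [0,0,0]
    - [0,0,0]
    - [0,0,0]
    - [0,0,0]
  gripper: [-1,-1,-1,-1,-1]

```text
time: 6.55
tool_pos: [0.4734, 0.0288, 0.2226]
ee_rot: [3.141, 0.004, 2.961]
wrist_force: [-0.9, 0.1, 0.0]
width: 0.0006
finger_force: 0.0
```

Call:
play_rows:
  translation:
    - [-0.05,0,0]
    - [-0.05,0,0]
    - [-0.05,0,0]
    - [-0.05,0,0]
    - [-0.05,0,0]
    - [-0.05,0,0]
    - [-0.05,0,0]
    - [-0.05,0,0]
  twist:
    - [0,0,0]
    - [0,0,0]
    - [0,0,0]
    - [0,0,0]
    - [0,0,0]
    - [0,0,0]
    - [0,0,0]
    - [0,0,0]
  gripper: [-1,-1,-1,-1,-1,-1,-1,-1]

```text
time: 7.35
tool_pos: [0.4875, 0.0261, 0.2206]
ee_rot: [3.142, -0.0, 2.962]
wrist_force: [-1.1, 0.4, 0.7]
width: 0.0004
finger_force: 0.0
```

Call:
play_rows:
  translation:
    - [-0.04,0,0]
    - [-0.04,0,0]
    - [-0.04,0,0]
    - [-0.04,0,0]
    - [-0.04,0,0]
    - [-0.04,0,0]
    - [-0.04,0,0]
    - [-0.04,0,0]
  twist:
    - [0,0,0]
    - [0,0,0]
    - [0,0,0]
    - [0,0,0]
    - [0,0,0]
    - [0,0,0]
    - [0,0,0]
    - [0,0,0]
  gripper: [-1,-1,-1,-1,-1,-1,-1,-1]

```text
time: 8.15
tool_pos: [0.4999, 0.0238, 0.2205]
ee_rot: [-3.141, -0.001, 2.962]
wrist_force: [-3.4, 0.2, 2.6]
width: 0.0007
finger_force: 2.2
```

Call:
play_rows:
  translation:
    - [-0.04,0,0]
    - [-0.04,0,0]
    - [-0.04,0,0]
    - [-0.04,0,0]
    - [-0.04,0,0]
    - [-0.04,0,0]
    - [-0.03,0,0]
    - [-0.02,0,0]
  twist:
    - [0,0,0]
    - [0,0,0]
    - [0,0,0]
    - [0,0,0]
    - [0,0,0]
    - [0,0,0]
    - [0,0,0]
    - [0,0,0]
  gripper: [-1,-1,-1,-1,-1,-1,-1,-1]

```text
time: 8.95
tool_pos: [0.5114, 0.0217, 0.2205]
ee_rot: [-3.141, -0.0, 2.962]
wrist_force: [-4.6, -1.2, -0.2]
width: 0.0003
finger_force: 2.1
```

Call:
play_rows:
  translation:
    - [-0.01,0,0]
    - [-0.01,0,0]
    - [-0.01,0,0]
    - [-0.01,0,0]
    - [-0.01,0,0]
    - [0,0,0]
  twist:
    - [0,0,0]
    - [0,0,0]
    - [0,0,0]
    - [0,0,0]
    - [0,0,0]
    - [0,0,0]
  gripper: [-1,-1,-1,-1,-1,-1]

```text
time: 9.55
tool_pos: [0.5133, 0.0213, 0.2205]
ee_rot: [-3.141, -0.0, 2.962]
wrist_force: [-4.0, -2.4, -0.8]
width: 0.0008
finger_force: 1.9
```

```bash
python3 - <<'E'
from h import *
A=lambda x,y:((x+.5)/6-.5+225,(y+.5)/6-.5+185)
H=np.array([.6337,-.0004]); X=np.array([.984,-.179])
for z in(.046,.050,.053): print(z,(ray("top",A(243,299),z)[:2]-H)@X+.009)
im=robot.snapshot("top")
cv2.imwrite("pics/crop2.png",cv2.resize(im[185:285,225:305,::-1],None,fx=6,fy=6,interpolation=cv2.INTER_CUBIC))
E
```

```text
0.046 -0.03804299011305614
0.05 -0.038242522190363164
0.053 -0.03839217124834354
```

View pics/crop2.png

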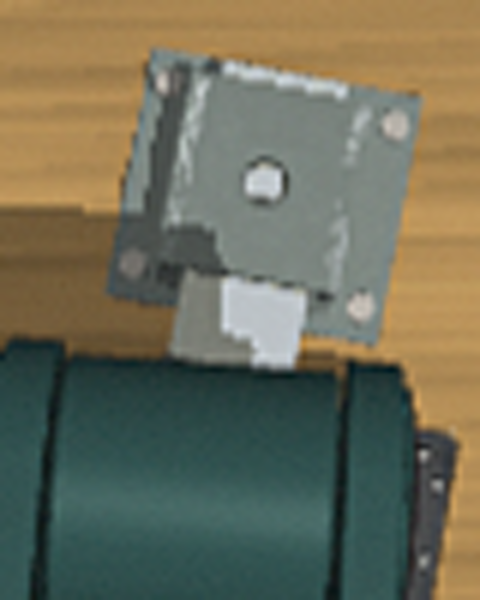

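The gripper now hides the fence, and the tongue still fills the bracket hole at (265,184). By the first crop the tongue hole started about 38 mm short, so roughly 16 mm is left.

Call:
play_rows:
  translation:
    - [-0.03,0,0]
    - [-0.03,0,0]
    - [-0.03,0,0]
    - [-0.03,0,0]
    - [-0.03,0,0]
    - [-0.03,0,0]
    - [-0.03,0,0]
    - [-0.02,0,0]
  twist:
    - [0,0,0]
    - [0,0,0]
    - [0,0,0]
    - [0,0,0]
    - [0,0,0]
    - [0,0,0]
    - [0,0,0]
    - [0,0,0]
  gripper: [-1,-1,-1,-1,-1,-1,-1,-1]

```text
time: 10.4
tool_pos: [0.5223, 0.0197, 0.2206]
ee_rot: [-3.141, -0.0, 2.962]
wrist_force: [-5.5, -2.0, -0.8]
width: 0.0004
finger_force: 2.1
```

```bash
cat >> h.py <<'E'
def hole(name=None):
    im=robot.snapshot("top"); g=cv2.cvtColor(im,cv2.COLOR_RGB2GRAY)
    print(g[210:223,263:275])
    return g
E
python3 - <<'E'
from h import *
print(cv2.imread("pics/top0.png",0)[210:223,263:275]); hole()
o=robot.get_obs();print(o["tool_pos"],o["wrist_force"])
E
```

```text
[[123 125 122 122 128 127 128 125 123 125 123 120]
 [123 122 123 125 111  83  85  97 121 127 124 122]
 [122 124 118  93  80 141 138 107  76 114 128 121]
 [123 120 117 132 159 185 184 172 154  86 127 124]
 [122 118 107 182 192 186 187 192 187  54 114 126]
 [124 121 118 194 186 184 184 187 187  60 111 124]
 [124 120 119 196 186 184 186 189 187  70 113 126]
 [123 121 115 153 194 191 193 192 144  88 122 125]
 [121 123 118 116 141 140 142 133  98 114 124 123]
 [120 124 120 120 109 112 114 109 114 122 121 121]
 [123 123 121 122 122 122 125 123 124 123 124 123]
 [121 122 121 123 124 123 121 123 123 124 121 124]
 [120 121 123 122 122 123 124 122 123 126 124 124]]
[[131 131 128 129 137 135 137 133 130 131 129 128]
 [131 133 132 133 121  89  90 102 128 135 131 129]
 [130 132 126  98  85 154 150 116  82 122 135 128]
 [132 129 127 145 166 193 199 181 169  96 133 132]
 [132 129 112 171 160 119 131 147 196  68 121 133]
 [131 133 107 112  90  47  49  70 127  72 120 133]
 [132 133 111  48  53  58  55  54  62  75 126 133]
 [133 132 122  68  51  55  58  55  56  94 134 133]
 [132 131 133 117  80  69  68  73  97 126 133 131]
 [127 129 133 132 123 119 121 120 127 133 129 130]
 [128 130 129 131 131 133 132 135 134 131 128 131]
 [131 132 129 132 131 131 131 131 130 130 130 131]
 [131 129 131 131 132 128 129 130 131 134 131 133]]
[0.52241108 0.01965331 0.22054332] [-4.62484622 -2.34501156 -0.43524978]
```

```bash
python3 - <<'E'
from h import *
H=np.array([.6337,-.0004]); X=np.array([.984,-.179])
for s in (-.009,.0,.001,.003,.005,.007,.009): print(s,proj("top",[*(H+s*X),.052]),proj("top",[*(H+s*X),.066]))
E
```

```text
-0.009 [268.06296217 219.28561888] [268.09268806 218.78936602]
0.0 [268.71498329 215.74140552] [268.75350425 215.19765104]
0.001 [268.78735745 215.34799881] [268.82685367 214.79897708]
0.003 [268.93206226 214.56142197] [268.9735078  214.00187215]
0.005 [269.07670906 213.77516042] [269.12010236 213.20509104]
0.007 [269.2212979  212.98921396] [269.26663737 212.40863355]
0.009 [269.3658288 212.2035824] [269.41311288 211.6124995 ]
```

Call:
play_rows:
  translation:
    - [-0.01,0,0]
    - [-0.01,0,0]
    - [-0.01,0,0]
    - [-0.01,0,0]
    - [-0.01,0,0]
    - [-0.01,0,0]
    - [-0.01,0,0]
  twist:
    - [0,0,0]
    - [0,0,0]
    - [0,0,0]
    - [0,0,0]
    - [0,0,0]
    - [0,0,0]
    - [0,0,0]
  gripper: [-1,-1,-1,-1,-1,-1,-1]

```text
time: 11.15
tool_pos: [0.525, 0.0192, 0.2206]
ee_rot: [-3.141, -0.0, 2.962]
wrist_force: [-4.8, -1.6, 0.6]
width: 0.0003
finger_force: 2.0
```

```bash
python3 - <<'E'
from h import *
hole()
o=robot.get_obs();print(o["tool_pos"],o["wrist_force"])
E
```

```text
[[129 131 128 130 137 134 135 134 132 130 129 129]
 [132 131 133 134 121  92  96 107 131 134 132 131]
 [131 131 130 105  94 139 137 112  89 123 136 130]
 [130 130 126 126 115 112 114 109 119 103 135 131]
 [132 130 106 130 125  47  53  72  99  73 125 134]
 [132 131  97  84  83  57  57  59  56  66 123 134]
 [132 131 105  46  56  75  56  59  56  71 127 134]
 [131 135 124  79  71  81  73  70  57  96 133 131]
 [131 131 133 119  87  77  81  80  97 127 132 129]
 [132 129 130 131 121 117 120 120 129 133 130 128]
 [129 129 130 130 132 134 134 134 132 132 130 128]
 [133 132 129 130 131 130 131 131 132 128 130 131]
 [135 130 130 129 130 130 129 131 131 133 133 132]]
[0.52507849 0.01921193 0.22054489] [-4.10576266 -1.86969581 -0.5811605 ]
```

Call:
play_rows:
  translation:
    - [-0.004,0,0]
    - [-0.004,0,0]
    - [-0.004,0,0]
    - [-0.004,0,0]
    - [-0.004,0,0]
    - [-0.004,0,0]
  twist:
    - [0,0,0]
    - [0,0,0]
    - [0,0,0]
    - [0,0,0]
    - [0,0,0]
    - [0,0,0]
  gripper: [-1,-1,-1,-1,-1,-1]

```text
time: 11.8
tool_pos: [0.526, 0.019, 0.2206]
ee_rot: [-3.141, -0.0, 2.962]
wrist_force: [-4.2, -1.7, -1.2]
width: 0.0007
finger_force: 2.0
```

Call:
play_rows:
  translation:
    - [-0.004,0,0]
    - [-0.004,0,0]
    - [-0.004,0,0]
    - [-0.004,0,0]
  twist:
    - [0,0,0]
    - [0,0,0]
    - [0,0,0]
    - [0,0,0]
  gripper: [-1,-1,-1,-1]

```text
time: 12.2
tool_pos: [0.5266, 0.0189, 0.2206]
ee_rot: [-3.141, -0.0, 2.962]
wrist_force: [-5.2, -2.6, -0.9]
width: 0.0006
finger_force: 2.0
```

Call:
play_rows:
  translation:
    - [-0.004,0,0]
    - [-0.004,0,0]
    - [-0.004,0,0]
    - [-0.004,0,0]
  twist:
    - [0,0,0]
    - [0,0,0]
    - [0,0,0]
    - [0,0,0]
  gripper: [-1,-1,-1,-1]

```text
time: 12.6
tool_pos: [0.5272, 0.0188, 0.2206]
ee_rot: [-3.141, -0.0, 2.962]
wrist_force: [-5.8, -2.5, -0.1]
width: 0.0004
finger_force: 2.0
```

Call:
play_rows:
  translation:
    - [-0.004,0,0]
    - [-0.004,0,0]
    - [-0.004,0,0]
    - [-0.004,0,0]
  twist:
    - [0,0,0]
    - [0,0,0]
    - [0,0,0]
    - [0,0,0]
  gripper: [-1,-1,-1,-1]

```text
time: 13.0
tool_pos: [0.5275, 0.0188, 0.2205]
ee_rot: [-3.141, -0.002, 2.962]
wrist_force: [-7.0, -2.2, 0.9]
width: 0.0005
finger_force: 3.0
```

Call:
play_rows:
  translation:
    - [-0.004,0,0]
    - [-0.004,0,0]
    - [-0.004,0,0]
  twist:
    - [0,0,0]
    - [0,0,0]
    - [0,0,0]
  gripper: [-1,-1,-1]

```text
time: 13.3
tool_pos: [0.5277, 0.0188, 0.2205]
ee_rot: [-3.141, -0.003, 2.962]
wrist_force: [-7.2, -2.0, 2.2]
width: 0.0004
finger_force: 3.6
```

Call:
play_rows:
  translation:
    - [-0.005,0,0]
    - [-0.005,0,0]
    - [-0.005,0,0]
    - [-0.005,0,0]
  twist:
    - [0,0,0]
    - [0,0,0]
    - [0,0,0]
    - [0,0,0]
  gripper: [-1,-1,-1,-1]

```text
time: 13.7
tool_pos: [0.5281, 0.0187, 0.2206]
ee_rot: [-3.141, -0.005, 2.962]
wrist_force: [-9.6, -2.0, 4.5]
width: 0.0006
finger_force: 4.8
```

Call:
play_rows:
  translation:
    - [-0.007,0,0]
    - [-0.007,0,0]
    - [-0.007,0,0]
    - [-0.007,0,0]
    - [-0.007,0,0]
  twist:
    - [0,0,0]
    - [0,0,0]
    - [0,0,0]
    - [0,0,0]
    - [0,0,0]
  gripper: [-1,-1,-1,-1,-1]

```text
time: 14.2
tool_pos: [0.5286, 0.0186, 0.2206]
ee_rot: [-3.141, -0.008, 2.962]
wrist_force: [-14.5, -1.9, 7.4]
width: 0.0006
finger_force: 6.8
```

```bash
python3 - <<'E'
from h import *
hole()
o=robot.get_obs();print(o["tool_pos"],o["wrist_force"],o["ee_rot"])
E
```

```text
[[129 131 130 133 136 137 136 134 133 132 130 129]
 [132 131 134 134 125 101 102 115 133 137 133 130]
 [132 132 132 111  79  59  58  71  95 131 135 130]
 [131 133 126  79  64  60  58  49  55  99 136 132]
 [131 132 104 106 109  55  61  58  55  65 123 134]
 [133 132  97  80  87  58  61  64  55  62 124 136]
 [132 134 108  63  73  74  74  58  57  69 129 134]
 [134 133 123  86  79  81  81  70  56  96 133 133]
 [133 129 131 119  86  77  78  81  97 126 133 132]
 [135 131 132 131 122 117 119 122 128 133 131 130]
 [138 131 130 131 134 134 133 135 133 131 128 128]
 [107 136 132 131 132 130 129 129 130 131 130 132]
 [ 83 137 131 131 129 129 130 129 130 132 133 132]]
[0.52864721 0.01862302 0.22055025] [-13.79682888  -0.91232897   5.70933824] [-3.14094432 -0.00804027  2.96192308]
```

Call:
play_rows:
  translation:
    - [0.25,0,0]
    - [0.5,0,0]
    - [0,0,-0.7]
    - [0,0,-0.9]
    - [0,0,-0.9]
    - [0,0.5,-0.9]
    - [0,0.8,-0.5]
    - [0,0.8,0]
  twist:
    - [0,0,0]
    - [0,0,0]
    - [0,0,0]
    - [0,0,0]
    - [0,0,0]
    - [0,0,0]
    - [0,0,0]
    - [0,0,0]
  gripper: [-1,-1,-1,-1,-1,-1,1,1]

```text
time: 15.05
tool_pos: [0.5174, 0.1075, 0.3831]
ee_rot: [3.136, 0.014, 2.961]
wrist_force: [0.6, -0.0, -0.8]
width: 0.0133
finger_force: 0.0
```

Call:
play_rows:
  translation:
    - [0,0.8,0]
    - [0,0.8,0]
    - [0,0.8,0]
    - [0,0.8,0]
    - [0,0.4,0]
    - [0,0,0]
    - [0,0,0]
    - [0,0,0]
  twist:
    - [0,0,0]
    - [0,0,0]
    - [0,0,0]
    - [0,0,0]
    - [0,0,0]
    - [0,0,0]
    - [0,0,0]
    - [0,0,0]
  gripper: [1,1,1,1,1,1,1,1]

```text
time: 15.85
tool_pos: [0.5419, 0.2469, 0.377]
ee_rot: [3.141, 0.001, 2.96]
wrist_force: [-0.2, -0.0, -0.2]
width: 0.0766
finger_force: 0.0
```

```bash
python3 - <<'E'
from h import *
o=robot.get_obs();print(o["tool_pos"],o["wrist_force"],o["ee_rot"],o["width"])
t=robot.snapshot("top");s=robot.snapshot("side")
cv2.imwrite("pics/t3.png",t[:,:,::-1]);cv2.imwrite("pics/s3.png",s[:,:,::-1])
a=cv2.resize(t[190:270,228:298],None,fx=5,fy=5,interpolation=cv2.INTER_CUBIC)
b=cv2.resize(s[200:270,230:300],None,fx=5,fy=5,interpolation=cv2.INTER_CUBIC)
c=cv2.resize(s[290:370,250:330],None,fx=2.5,fy=2.5)
O=np.zeros((600,710,3),np.uint8);O[:400,:350]=a;O[:350,360:710]=b;O[400:600,360:560]=c
cv2.imwrite("pics/c3.png",O[:,:,::-1])
E
```

```text
[0.54191901 0.24687265 0.37700744] [-0.16568238 -0.04946088 -0.20801531] [3.14145778e+00 8.66723329e-04 2.96049368e+00] 0.07663251352144806
```

View pics/c3.png

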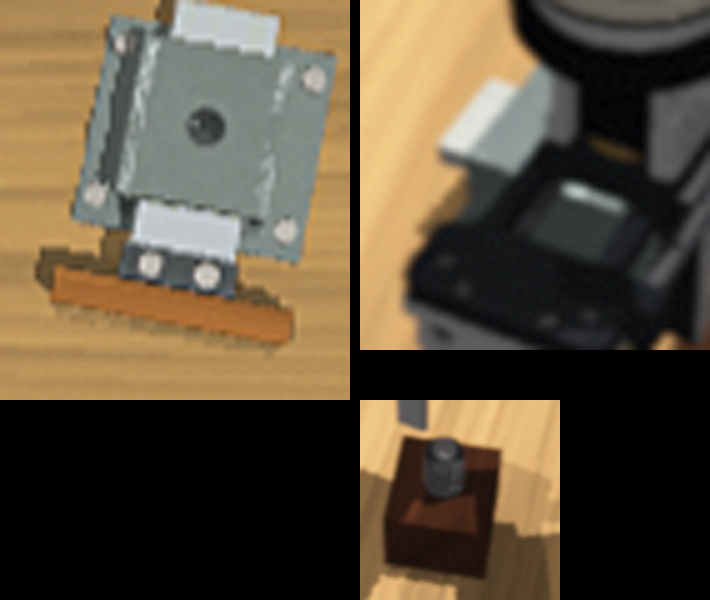

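Top view: the hole at (205,125) is dark throughout and the tongue now shows past the far side, so the fence is home. In the side view the gripper hides the bracket but the pin at (443,465) is visible. Next I'll cross-check the hole and pin positions in both cameras.

```bash
python3 - <<'E'
from h import *
g=cv2.imread("pics/t3.png",0).astype(float)[208:223,261:277]
w=np.clip(122-g,0,60); v,u=np.mgrid[208:223,261:277]
uv=((w*u).sum()/w.sum(),(w*v).sum()/w.sum()); print("top hole dark centroid",uv,ray("top",uv,.066))
s=cv2.imread("pics/side0.png",0); print(s[219:234,264:283])
a=cv2.resize(cv2.imread("pics/side0.png")[205:265,240:300],None,fx=6,fy=6,interpolation=cv2.INTER_CUBIC)
b=cv2.resize(cv2.imread("pics/side0.png")[295:335,262:312],None,fx=8,fy=8,interpolation=cv2.INTER_CUBIC)
O=np.zeros((400,780,3),np.uint8);O[:360,:360]=a;O[:320,370:770]=b
cv2.imwrite("pics/c4.png",O)
for P in([.539,.2495,.109],[.539,.2495,.102],[.539,.2495,.062]): print(proj("side",P))
E
```

```text
top hole dark centroid (np.float64(268.9865289627301), np.float64(214.8019757521329)) [ 0.63467728 -0.00097112  0.066     ]
[[114 115 115 116 115 114 115 116 115 116 114 114 113 115 118 123 128 128
  126]
 [117 116 116 116 115 116 115 115 116 115 116 114 114 115 115 116 115 115
  118]
 [117 114 116 115 114 116 115 116 117 117 117 117 117 115 117 114 115 116
  116]
 [116 115 113 114 118 116 117 118 116 116 115 117 117 116 116 118 117 116
  117]
 [116 115 115 112 115 117 115 112 105 101 101 103 105 112 115 114 118 116
  116]
 [116 116 116 116 117 115 104  88  75  68  68  70  80  98 113 116 118 119
  117]
 [114 116 115 117 116 110  89  63  46  44  43  44  54  82 105 115 116 117
  120]
 [117 115 116 118 119 105  75  49  46  43  42  40  46  72 102 115 118 117
  118]
 [117 116 118 118 117 103  78  68  79  77  67  60  61  82 106 115 119 117
  119]
 [119 118 116 119 117 112  99 104 123 117 103  91  91 100 112 116 116 116
  117]
 [120 117 117 117 120 116 113 120 132 129 122 116 114 113 118 118 115 116
  117]
 [119 116 117 119 117 117 115 119 123 124 122 116 117 116 119 116 117 118
  116]
 [118 117 118 119 119 120 119 118 119 117 118 116 116 117 117 117 117 117
  117]
 [122 121 118 119 118 118 117 118 117 117 117 118 117 116 115 115 114 117
  117]
 [148 138 127 124 118 118 119 116 117 116 116 116 118 115 117 115 114 118
  115]]
[283.30154005 308.41518776]
[283.25263775 310.68792065]
[282.98294984 323.22165996]
```

View pics/c4.png

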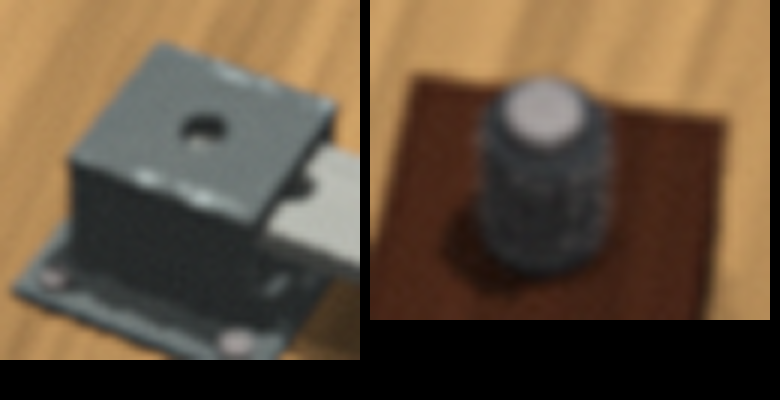

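The side crop puts the hole near (274,226.7) and the pin button at (283.2,308.4). Both match the top-view estimates within about 1 mm, with the pin at (0.539, 0.2495). Now I'll descend and grasp.

Call:
play_rows:
  translation:
    - [0.083,0.05,0.5]
    - [0,0,0.75]
    - [0,0,0.75]
    - [0,0,0.55]
    - [0,0,0.2]
    - [0,0,0]
    - [0,0,0]
  twist:
    - [0,0,0]
    - [0,0,0]
    - [0,0,0]
    - [0,0,0]
    - [0,0,0]
    - [0,0,0]
    - [0,0,0]
  gripper: [1,1,1,1,1,1,1]

```text
time: 16.65
tool_pos: [0.5394, 0.2503, 0.2682]
ee_rot: [3.14, 0.002, 2.961]
wrist_force: [-0.7, 0.6, -0.2]
width: 0.0941
finger_force: 0.0
```

Call:
play_rows:
  translation:
    - [0,0,0]
    - [0,0,0]
    - [0,0,0]
    - [0,0,0]
    - [0,0,0]
    - [0,0,0]
    - [0,0,0]
    - [0,0,0]
  twist:
    - [0,0,0]
    - [0,0,0]
    - [0,0,0]
    - [0,0,0]
    - [0,0,0]
    - [0,0,0]
    - [0,0,0]
    - [0,0,0]
  gripper: [-1,-1,-1,-1,-1,-1,-1,-1]

```text
time: 17.45
tool_pos: [0.5389, 0.2506, 0.2666]
ee_rot: [3.142, -0.0, 2.962]
wrist_force: [-1.1, 0.5, -0.2]
width: 0.0332
finger_force: 0.0
```

Call:
play_rows:
  translation:
    - [0,0,0]
    - [0,0,0]
    - [0,0,0]
    - [0,0,-0.25]
    - [0,0,-0.6]
    - [0,0,-0.7]
    - [0,0,-0.7]
    - [0,0,0]
  twist:
    - [0,0,0]
    - [0,0,0]
    - [0,0,0]
    - [0,0,0]
    - [0,0,0]
    - [0,0,0]
    - [0,0,0]
    - [0,0,0]
  gripper: [-1,-1,-1,-1,-1,-1,-1,-1]

```text
time: 18.25
tool_pos: [0.5396, 0.2509, 0.3621]
ee_rot: [3.137, 0.008, 2.962]
wrist_force: [-0.0, 0.7, -1.2]
width: 0.0292
finger_force: 30.0
```

Call:
play_rows:
  translation:
    - [-0.3,-0.5,0]
    - [-0.45,-0.75,0]
    - [-0.45,-0.75,0]
    - [-0.45,-0.75,0]
    - [-0.45,-0.75,0]
    - [-0.45,-0.75,0]
    - [-0.45,-0.75,0]
    - [-0.465,-0.76,0]
  twist:
    - [0,0,0]
    - [0,0,0]
    - [0,0,0]
    - [0,0,0]
    - [0,0,0]
    - [0,0,0]
    - [0,0,0]
    - [0,0,0]
  gripper: [-1,-1,-1,-1,-1,-1,-1,-1]

```text
time: 19.05
tool_pos: [0.6341, -0.0022, 0.3543]
ee_rot: [-3.142, -0.003, 2.962]
wrist_force: [0.4, -0.1, -3.5]
width: 0.0297
finger_force: 30.0
```

Call:
play_rows:
  translation:
    - [0,0,0]
    - [0,0,0]
    - [0,0,0]
  twist:
    - [0,0,0]
    - [0,0,0]
    - [0,0,0]
  gripper: [-1,-1,-1]

```text
time: 19.35
tool_pos: [0.6338, -0.0002, 0.3554]
ee_rot: [3.141, -0.002, 2.962]
wrist_force: [-1.1, 0.8, -2.8]
width: 0.0293
finger_force: 30.0
```

```bash
python3 - <<'E'
from h import *
o=robot.get_obs();print(o["tool_pos"],o["wrist_force"],o["ee_rot"],o["width"])
t=robot.snapshot("top");s=robot.snapshot("side")
cv2.imwrite("pics/s5.png",s[:,:,::-1])
H=[.634,-.0008]; x,y=o["tool_pos"][:2]
print("hole",proj("side",[*H,.066]));
for z in (.094,.152,.125): print(z,proj("side",[x,y,z]))
for n in("pin_grip","pin_seat","pin_top"):
  for c in("top","side"): print(n,c,[(d["centre"],d["score"]) for d in robot.spot_point(n,c)[:1]])
cv2.imwrite("pics/c5.png",cv2.resize(s[165:265,220:340,::-1],None,fx=6,fy=6,interpolation=cv2.INTER_CUBIC))
E
```

```text
[ 6.33758125e-01 -2.23054349e-04  3.55373161e-01] [-1.11198961  0.7663724  -2.8223122 ] [ 3.14107236e+00 -2.35740009e-03  2.96248308e+00] 0.02934948764382322
hole [273.08375333 226.35781367]
0.094 [273.09342975 217.69563199]
0.152 [273.0528344 198.3517421]
0.125 [273.07210516 207.53435675]
pin_grip top []
pin_grip side [([0.6268, 0.0035, 0.1659], 0.52)]
pin_seat top []
pin_seat side [([0.6353, 0.0003, 0.1525], 0.48)]
pin_top top [([0.6351, -0.0012, 0.0647], 0.41)]
pin_top side [([0.6318, -0.0019, 0.2012], 0.57)]
```

View pics/c5.png

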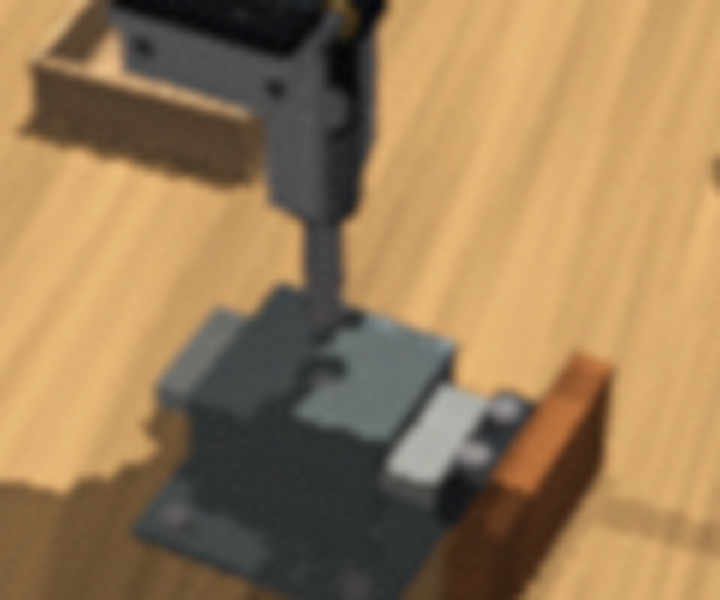

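The side crop shows the shank centred at column 274 above the hole at about 273.8, so they are aligned. I'll lower the pin.

Call:
play_rows:
  translation:
    - [0,0,0.2]
    - [0,0,0.2]
    - [0,0,0.15]
    - [0,0,0.05]
    - [0,0,0.03]
    - [0,0,0.03]
    - [0,0,0.03]
    - [0,0,0]
  twist:
    - [0,0,0]
    - [0,0,0]
    - [0,0,0]
    - [0,0,0]
    - [0,0,0]
    - [0,0,0]
    - [0,0,0]
    - [0,0,0]
  gripper: [-1,-1,-1,-1,-1,-1,-1,-1]

```text
time: 20.55
tool_pos: [0.6341, -0.0009, 0.3292]
ee_rot: [3.141, 0.0, 2.962]
wrist_force: [0.4, 0.3, -2.3]
width: 0.0293
finger_force: 30.0
```

Call:
play_rows:
  translation:
    - [0,0,0.025]
    - [0,0,0.025]
    - [0,0,0.025]
    - [0,0,0.025]
    - [0,0,0]
  twist:
    - [0,0,0]
    - [0,0,0]
    - [0,0,0]
    - [0,0,0]
    - [0,0,0]
  gripper: [-1,-1,-1,-1,-1]

```text
time: 21.05
tool_pos: [0.634, -0.0009, 0.3248]
ee_rot: [3.142, -0.0, 2.962]
wrist_force: [0.2, -0.1, -2.0]
width: 0.0296
finger_force: 30.0
```

Call:
play_rows:
  translation:
    - [0,0,0.03]
    - [0,0,0.03]
    - [0,0,0.03]
    - [0,0,0.03]
    - [0,0,0.03]
    - [0,0,0.03]
    - [0,0,0]
  twist:
    - [0,0,0]
    - [0,0,0]
    - [0,0,0]
    - [0,0,0]
    - [0,0,0]
    - [0,0,0]
    - [0,0,0]
  gripper: [-1,-1,-1,-1,-1,-1,-1]

```text
time: 21.75
tool_pos: [0.634, -0.0009, 0.3176]
ee_rot: [3.142, -0.0, 2.962]
wrist_force: [1.1, -0.4, -2.8]
width: 0.0294
finger_force: 30.0
```

Call:
play_rows:
  translation:
    - [0,0,0.02]
    - [0,0,0.02]
    - [0,0,0.02]
    - [0,0,0.015]
    - [0,0,0]
  twist:
    - [0,0,0]
    - [0,0,0]
    - [0,0,0]
    - [0,0,0]
    - [0,0,0]
  gripper: [-1,-1,-1,-1,-1]

```text
time: 22.25
tool_pos: [0.634, -0.0009, 0.3147]
ee_rot: [3.142, -0.0, 2.962]
wrist_force: [-0.2, -0.3, -3.8]
width: 0.0292
finger_force: 30.0
```

Call:
play_rows:
  translation:
    - [0,0,0.015]
    - [0,0,0.015]
    - [0,0,0.015]
    - [0,0,0]
  twist:
    - [0,0,0]
    - [0,0,0]
    - [0,0,0]
    - [0,0,0]
  gripper: [-1,-1,-1,-1]

```text
time: 22.65
tool_pos: [0.6341, -0.0009, 0.3139]
ee_rot: [3.141, 0.001, 2.962]
wrist_force: [-0.5, 0.3, 1.5]
width: 0.0294
finger_force: 30.0
```

Call:
play_rows:
  translation:
    - [0,0,0]
    - [0,0,0]
    - [0,0,0]
    - [0,0,0]
    - [0,0,0]
    - [0,0,-0.2]
    - [0,0,-0.6]
    - [0,0,-0.6]
  twist:
    - [0,0,0]
    - [0,0,0]
    - [0,0,0]
    - [0,0,0]
    - [0,0,0]
    - [0,0,0]
    - [0,0,0]
    - [0,0,0]
  gripper: [0.4,0.4,0.4,0.4,0.4,0.4,0.4,0.4]

```text
time: 23.45
tool_pos: [0.634, -0.0009, 0.3695]
ee_rot: [-3.142, -0.001, 2.962]
wrist_force: [0.4, -0.3, 0.5]
width: 0.0657
finger_force: 0.0
```

Call:
play_rows:
  translation:
    - [0,0,0]
    - [0,0,0]
    - [0,0,0]
    - [0,0,0]
    - [0,0,0]
    - [0,0,0]
    - [0,0,0]
    - [0,0,0]
  twist:
    - [0,0,0]
    - [0,0,0]
    - [0,0,0]
    - [0,0,0]
    - [0,0,0]
    - [0,0,0]
    - [0,0,0]
    - [0,0,0]
  gripper: [-1,-1,-1,-1,-1,-1,-1,-1]

```text
time: 24.25
tool_pos: [0.6341, -0.0009, 0.3689]
ee_rot: [3.142, -0.0, 2.962]
wrist_force: [-0.4, 0.2, 0.2]
width: 0.0054
finger_force: 0.0
```

```bash
python3 - <<'E'
from h import *
o=robot.get_obs();print(o["tool_pos"],o["wrist_force"],o["ee_rot"],o["width"])
s=robot.snapshot("side"); print(proj("side",[.634,-.0009,.1565]),proj("side",[.634,-.0009,.1095]))
cv2.imwrite("pics/c6.png",cv2.resize(s[150:250,220:340,::-1],None,fx=6,fy=6,interpolation=cv2.INTER_CUBIC))
E
```

```text
[ 0.63408092 -0.00093928  0.3689439 ] [-0.41470622  0.20498136  0.22692997] [ 3.14154223e+00 -1.83011188e-04  2.96177815e+00] 0.005397065803623878
[273.03271267 196.5807235 ] [273.06650996 212.45381906]
```

View pics/c6.png

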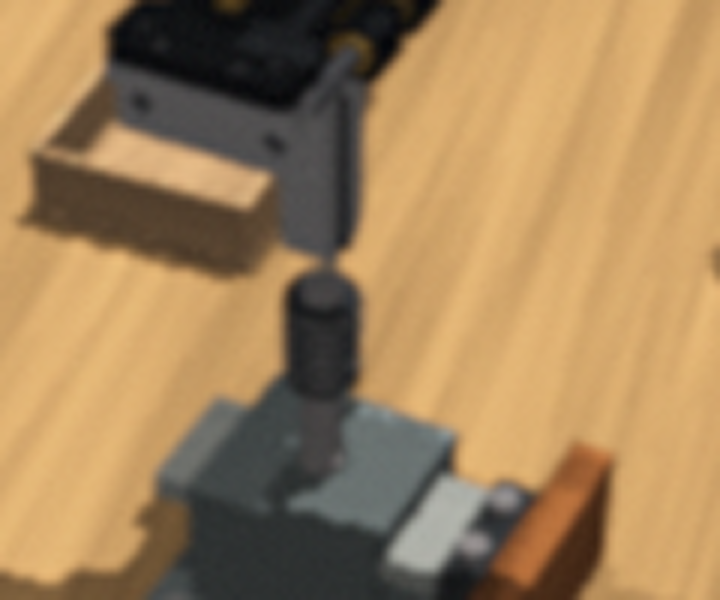

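The pin stands upright in the bracket, with its button at about (322,290) directly under the shut fingers. I'll press the button.

Call:
play_rows:
  translation:
    - [0,0,0.1]
    - [0,0,0.1]
    - [0,0,0.05]
    - [0,0,0.04]
    - [0,0,0.03]
    - [0,0,0.02]
    - [0,0,0.02]
    - [0,0,0]
  twist:
    - [0,0,0]
    - [0,0,0]
    - [0,0,0]
    - [0,0,0]
    - [0,0,0]
    - [0,0,0]
    - [0,0,0]
    - [0,0,0]
  gripper: [-1,-1,-1,-1,-1,-1,-1,-1]

```text
time: 25.1
tool_pos: [0.6341, -0.0009, 0.3552]
ee_rot: [3.141, 0.001, 2.962]
wrist_force: [0.1, -0.7, 1.0]
width: 0.0006
finger_force: 0.8
```

Call:
play_rows:
  translation:
    - [0,0,0.02]
    - [0,0,0.02]
    - [0,0,0.02]
    - [0,0,0]
  twist:
    - [0,0,0]
    - [0,0,0]
    - [0,0,0]
    - [0,0,0]
  gripper: [-1,-1,-1,-1]

```text
time: 25.5
tool_pos: [0.6341, -0.0009, 0.3528]
ee_rot: [3.141, 0.001, 2.962]
wrist_force: [-0.4, -0.5, 4.1]
width: 0.0003
finger_force: 2.1
```

Call:
play_rows:
  translation:
    - [0,0,0.02]
    - [0,0,0.02]
    - [0,0,0.02]
    - [0,0,0.02]
  twist:
    - [0,0,0]
    - [0,0,0]
    - [0,0,0]
    - [0,0,0]
  gripper: [-1,-1,-1,-1]

```text
time: 25.9
tool_pos: [0.6339, -0.001, 0.3475]
ee_rot: [-3.141, -0.002, 2.962]
wrist_force: [-0.2, 0.2, -1.0]
width: 0.0005
finger_force: 0.0
```

Call:
play_rows:
  translation:
    - [0,0,0.025]
    - [0,0,0.025]
    - [0,0,0.025]
    - [0,0,0.025]
    - [0,0,0.025]
    - [0,0,0.025]
  twist:
    - [0,0,0]
    - [0,0,0]
    - [0,0,0]
    - [0,0,0]
    - [0,0,0]
    - [0,0,0]
  gripper: [-1,-1,-1,-1,-1,-1]

```text
time: 26.5
tool_pos: [0.6341, -0.0009, 0.343]
ee_rot: [3.141, 0.0, 2.962]
wrist_force: [-0.1, 1.1, 0.0]
width: 0.0005
finger_force: 0.0
```

Call:
play_rows:
  translation:
    - [0,0,0.03]
    - [0,0,0.03]
    - [0,0,0.03]
    - [0,0,0.03]
    - [0,0,0.03]
    - [0,0,0.03]
  twist:
    - [0,0,0]
    - [0,0,0]
    - [0,0,0]
    - [0,0,0]
    - [0,0,0]
    - [0,0,0]
  gripper: [-1,-1,-1,-1,-1,-1]

```text
time: 27.1
tool_pos: [0.6341, -0.0009, 0.3358]
ee_rot: [3.141, -0.0, 2.962]
wrist_force: [-1.0, 0.0, 0.6]
width: 0.0001
finger_force: 0.0
```

Call:
play_rows:
  translation:
    - [0,0,0.03]
    - [0,0,0.03]
    - [0,0,0.025]
    - [0,0,0.025]
    - [0,0,0.025]
    - [0,0,0.025]
  twist:
    - [0,0,0]
    - [0,0,0]
    - [0,0,0]
    - [0,0,0]
    - [0,0,0]
    - [0,0,0]
  gripper: [-1,-1,-1,-1,-1,-1]

```text
time: 27.7
tool_pos: [0.6341, -0.0009, 0.3294]
ee_rot: [3.141, 0.0, 2.962]
wrist_force: [-0.1, 0.9, 0.2]
width: 0.0005
finger_force: 0.0
```

Call:
play_rows:
  translation:
    - [0,0,0.02]
    - [0,0,0.02]
    - [0,0,0.02]
    - [0,0,0.02]
    - [0,0,0.02]
    - [0,0,0.02]
    - [0,0,0.02]
    - [0,0,0]
  twist:
    - [0,0,0]
    - [0,0,0]
    - [0,0,0]
    - [0,0,0]
    - [0,0,0]
    - [0,0,0]
    - [0,0,0]
    - [0,0,0]
  gripper: [-1,-1,-1,-1,-1,-1,-1,-1]

```text
time: 28.5
tool_pos: [0.6341, -0.0009, 0.3237]
ee_rot: [3.142, -0.0, 2.962]
wrist_force: [-0.3, 0.1, 0.0]
width: 0.0007
finger_force: 0.0
```

Call:
play_rows:
  translation:
    - [0,0,0.02]
    - [0,0,0.02]
    - [0,0,0.02]
    - [0,0,0.02]
    - [0,0,0.02]
    - [0,0,0.02]
    - [0,0,0.02]
    - [0,0,0]
  twist:
    - [0,0,0]
    - [0,0,0]
    - [0,0,0]
    - [0,0,0]
    - [0,0,0]
    - [0,0,0]
    - [0,0,0]
    - [0,0,0]
  gripper: [-1,-1,-1,-1,-1,-1,-1,-1]

```text
time: 29.3
tool_pos: [0.634, -0.0009, 0.318]
ee_rot: [3.142, -0.0, 2.962]
wrist_force: [0.7, 0.5, -0.6]
width: 0.0006
finger_force: 0.0
```

```bash
python3 - <<'E'
from h import *
o=robot.get_obs();print(o["tool_pos"],o["wrist_force"],o["width"])
s=robot.snapshot("side")
for z in (.0835,.066,.1305,.113): print(z,proj("side",[.634,-.0009,z]))
cv2.imwrite("pics/c7.png",cv2.resize(s[160:260,220:340,::-1],None,fx=6,fy=6,interpolation=cv2.INTER_CUBIC))
E
```

```text
[ 0.63403907 -0.00094251  0.31803725] [ 0.66032975  0.54378915 -0.63844474] 0.0005850369591437949
0.0835 [273.08436028 220.83732933]
0.066 [273.09605442 226.3295517 ]
0.1305 [273.05165973 205.4793216 ]
0.113 [273.06406227 211.30424768]
```

View pics/c7.png

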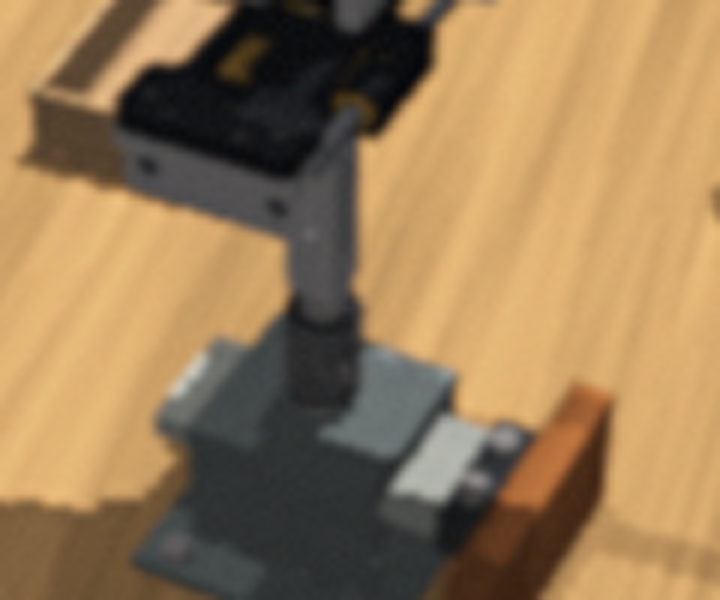

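The side crop shows the handle nearly down: its lower edge is near y=410, which puts it about 10 mm above flush. The balls are probably held inside the lower ear's hole, so I'll keep pressing gently.

Call:
play_rows:
  translation:
    - [0,0,0.02]
    - [0,0,0.02]
    - [0,0,0.02]
    - [0,0,0.02]
    - [0,0,0]
  twist:
    - [0,0,0]
    - [0,0,0]
    - [0,0,0]
    - [0,0,0]
    - [0,0,0]
  gripper: [-1,-1,-1,-1,-1]

```text
time: 29.85
tool_pos: [0.634, -0.0009, 0.3149]
ee_rot: [3.142, -0.0, 2.962]
wrist_force: [-0.8, 0.5, -0.5]
width: 0.0004
finger_force: 0.0
```

Call:
play_rows:
  translation:
    - [0,0,0.015]
    - [0,0,0.015]
    - [0,0,0.015]
    - [0,0,0.015]
    - [0,0,0.015]
    - [0,0,0]
  twist:
    - [0,0,0]
    - [0,0,0]
    - [0,0,0]
    - [0,0,0]
    - [0,0,0]
    - [0,0,0]
  gripper: [-1,-1,-1,-1,-1,-1]

```text
time: 30.45
tool_pos: [0.6341, -0.0009, 0.3121]
ee_rot: [3.142, 0.0, 2.962]
wrist_force: [-0.3, -0.1, 0.9]
width: 0.0003
finger_force: 0.2
```

Call:
play_rows:
  translation:
    - [0,0,0.015]
    - [0,0,0.015]
    - [0,0,0.015]
    - [0,0,0.015]
    - [0,0,0.015]
    - [0,0,0]
  twist:
    - [0,0,0]
    - [0,0,0]
    - [0,0,0]
    - [0,0,0]
    - [0,0,0]
    - [0,0,0]
  gripper: [-1,-1,-1,-1,-1,-1]

```text
time: 31.05
tool_pos: [0.6341, -0.0009, 0.3095]
ee_rot: [3.141, 0.001, 2.962]
wrist_force: [-0.8, 0.1, 3.1]
width: 0.0003
finger_force: 1.8
```

Call:
play_rows:
  translation:
    - [0,0,0.015]
    - [0,0,0.015]
    - [0,0,0.015]
    - [0,0,0.015]
    - [0,0,0]
  twist:
    - [0,0,0]
    - [0,0,0]
    - [0,0,0]
    - [0,0,0]
    - [0,0,0]
  gripper: [-1,-1,-1,-1,-1]

```text
time: 31.55
tool_pos: [0.6341, -0.0009, 0.3075]
ee_rot: [3.141, 0.001, 2.962]
wrist_force: [-1.5, -0.6, 5.9]
width: 0.0005
finger_force: 3.0
```

Call:
play_rows:
  translation:
    - [0,0,0.015]
    - [0,0,0.015]
    - [0,0,0.015]
    - [0,0,0]
  twist:
    - [0,0,0]
    - [0,0,0]
    - [0,0,0]
    - [0,0,0]
  gripper: [-1,-1,-1,-1]

```text
time: 31.95
tool_pos: [0.6341, -0.0009, 0.3074]
ee_rot: [3.141, 0.002, 2.962]
wrist_force: [-4.5, 0.5, 10.4]
width: 0.0003
finger_force: 5.4
```

Call:
play_rows:
  translation:
    - [0,0,-0.1]
    - [0,0,-0.3]
    - [0,0,-0.7]
    - [0,0,-0.9]
    - [0.5,0.5,-0.9]
    - [0.8,0.8,-0.4]
    - [0.8,0.8,0]
    - [0,0,0]
  twist:
    - [0,0,0]
    - [0,0,0]
    - [0,0,0]
    - [0,0,0]
    - [0,0,0]
    - [0,0,0]
    - [0,0,0]
    - [0,0,0]
  gripper: [-1,-1,-1,-1,-1,-1,-1,-1]

```text
time: 32.75
tool_pos: [0.5642, 0.1003, 0.4386]
ee_rot: [3.139, 0.001, 2.967]
wrist_force: [-0.4, -0.8, 0.3]
width: 0.0006
finger_force: 0.0
```

Call:
play_rows:
  translation:
    - [0.8,-0.8,0]
    - [0.8,-0.8,0]
    - [0.8,-0.8,0]
    - [0.6,-0.8,0]
    - [0,0,0]
  twist:
    - [0,0,0]
    - [0,0,0]
    - [0,0,0]
    - [0,0,0]
    - [0,0,0]
  gripper: [-1,-1,-1,-1,-1]

```text
time: 33.25
tool_pos: [0.4234, -0.01, 0.4369]
ee_rot: [-3.14, 0.0, 2.957]
wrist_force: [-0.4, -0.1, -0.2]
width: 0.0006
finger_force: 0.0
```

```bash
python3 - <<'E'
from h import *
o=robot.get_obs();print(o["time"],o["tool_pos"],o["wrist_force"])
t=robot.snapshot("top");s=robot.snapshot("side")
for n in("pin_seat","pin_top","pin_grip","fence_push"):
  for c in("top","side"): print(n,c,[(d["centre"],d["score"]) for d in robot.spot_point(n,c)[:1]])
for z in (.066,.071,.113,.108): print(z,proj("side",[.634,-.0009,z]),proj("top",[.634,-.0009,z]))
a=cv2.resize(t[190:270,228:298],None,fx=5,fy=5,interpolation=cv2.INTER_CUBIC)
b=cv2.resize(s[190:260,230:300],None,fx=6,fy=6,interpolation=cv2.INTER_CUBIC)
O=np.zeros((420,790,3),np.uint8);O[:400,:350]=a;O[:420,360:780]=b
cv2.imwrite("pics/c8.png",O[:,:,::-1])
E
```

```text
33.25 [ 0.42338128 -0.00998899  0.43687864] [-0.39899838 -0.10244807 -0.21717039]
pin_seat top [([0.6283, -0.0025, 0.0625], 0.59)]
pin_seat side [([0.6345, 0.0005, 0.0677], 0.64)]
pin_top top [([0.4743, -0.2683, -0.0013], 0.61)]
pin_top side [([0.6316, -0.0049, 0.1144], 0.55)]
pin_grip top [([0.6345, -0.0006, 0.0846], 0.56)]
pin_grip side [([0.7921, 0.2109, -0.0008], 0.39)]
fence_push top [([0.538, 0.0202, 0.0331], 0.76)]
fence_push side [([0.5336, 0.017, 0.0319], 0.97)]
0.066 [273.09605442 226.3295517 ] [268.95726819 215.07640649]
0.071 [273.09273893 224.772411  ] [268.97226836 214.87804445]
0.113 [273.06406227 211.30424768] [269.10426545 213.13251729]
0.108 [273.06755566 212.94494194] [269.08796584 213.34806307]
```

View pics/c8.png

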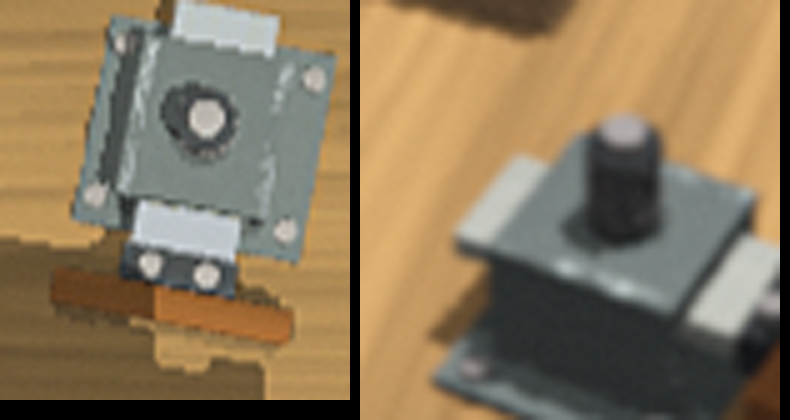

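The final view shows the handle flush on the bracket and the fence still home. The button is at side row about 211.4, which matches the out height of 113 mm, so the pin is locked. I'm handing the job in.

```bash
python3 -c "
from bench import robot
print(robot.close_job())"
```

```text
the job is handed in; nothing more can be done
None
```

I handed the job in at about 33 s: the fence is pushed home (about 15 N horizontal at the stop) and the pin sits flush in the bracket, with the button out, so it should be locked. My highest reading while pressing the pin was about 11 N. I steered clear of the jar, mug and tray, but took no final check of their positions.

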